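# Tune the aerial, then press the key

## Robot

A 6-joint arm with a two-finger parallel gripper is mounted at the origin on the work surface. World frame = base frame: x ahead of the robot, y to its left, z up, the work surface at z = 0. Lengths are in m, angles in rad, forces in N, time in s.
With the tool pointing down it reaches from about 0.225 to 0.875 m from the base axis. Payload 3.4 kg.
Tool frame: the origin (TCP) lies between the finger pads; the fingertips stand 25 mm ahead of it and the grasp point (between the pads) lies 6 mm ahead of it; z points along the fingers, y is the direction in which the jaws open and shut (so a half turn about z gives the same grasp; the last joint's range is limited). The gripper opens to 85 mm and grips with 20 to 120 N. Pads are 22 mm wide; open, the fingers measure 114 mm over their backs; the gripper's body (76 mm by 85 mm) begins 54 mm behind the grasp point. The pads swing forward as they close: fully open they stand 13 mm farther back than shut.
Start: joints at [1.228, 0.276, 1.505, -0, 1.361, -0.121], TCP at [0.127, 0.561, 0.256] pointing down, gripper open.
Joint ranges: [-2.89, 2.89], [-0.75, 2.08], [0.22, 2.7], [-1.18, 4.32], [0.11, 2.71], [-2.7, 2.7]. Speed limits (rad/s): [2.57, 2.57, 3.14, 3.14, 3.14, 3.14].

## Interface

Orientations are given as [roll, pitch, yaw] about the fixed x, y, z axes, in that order (R = Rz(yaw) Ry(pitch) Rx(roll)).
In Python, from cell import ctrl, eyes, job gives the robot as it stands.
- The arm moves only by the tool jog_arm, never from a script. Its argument "deltas" is a list of rows, each a list of 4 numbers: the shift along the world's x, y, z in cm, then the turn about the world's z in degrees. In form: [[dx, dy, dz, twist], ...]. A call has 1 to 20 rows; each row is the pose to reach, as a shift and turn from the pose measured when the call began; what a row does not reach only later rows make up. A row lasts 1/10 s, in which the tool goes at most 50 mm and 8.59 degrees, less where a joint would pass 70% of its speed; a pose out of reach is approached as far as the arm can. A call with a gripper value outside its range is refused whole. "jaw" is the gripper command: -1 is shut, 1 is fully open, values between are in proportion, set as the call begins (left out, the last holds). The fingers move at their own pace and stop on an object; "squeeze" is the grip in N (left out, the last holds). Time passes only in rows, so rows that repeat a pose let the fingers close. It gives the time, the measured TCP pose, the force and the opening at its end, in the units of the state.
- ctrl.observe(): the state, without advancing time (a new reading comes with each control period).
- eyes.get_image(name): name is "side" or "top" or "wrist"; returns (picture, depth): 384x512x3 uint8, red, green, blue; 384x512 float32, m along the optical axis (not along the pixel's ray), 0 where there is no reading.
- eyes.get_calibration(name): a dict with "mtx" (3x3 intrinsics, pixels), "k1" (the pictures are not rectified: a ray, as slopes to the right and down, at radius r is drawn at 1 + k1 r^2 times it, then the intrinsics apply), "rvec" (rotation vector, rad) and "tvec" (3), from world to camera coordinates, as OpenCV has them; the wrist camera has in their place "hand_eye" (4x4, takes a point from camera to tool coordinates, whose origin is the TCP and whose axes are the flange's). Camera axes: x right, y down, z forward; pixel columns grow to the right and rows downward; lengths in m; the calibration is good to about 2 mm. A picture is of the moment at which its call begins: read the wrist's pose just before it. get_calibration takes no time and is no camera call.
- job.job_done(): hands the job in, once; it reports no verdict.
The state is a dict: "time_s": time; "joints": joint angles; "joint_velocities": joint speeds; "joint_efforts": joint torques, N m; "ee_pos": TCP position; "ee_rot": TCP orientation; "force": force on the tool from outside, world axes, zero at the start; "torque": the same for the moment, N m; "width": opening from 0.0 (shut) to 1.0 (fully open).
Only numpy, scipy, OpenCV 4.12 (cv2) and the standard library are available. Lean on these libraries where they do the work, as an engineer would, in place of code of your own. Each camera call takes 0.05 s, during which the arm holds its last target.

## Task

Set the antenna tuner: with the fingertips push its lever round the dial until the pointer stands at the tooth of the small steel rider on the scale, within half a scale division, and let go of it. Then press the knob of the telegraph key fully down and let it come up again. Only push and press, never pinch or grip the handle or lift the key; do not key before the lever is set, and leave the rider, the key's place and everything else on the desk alone.

Things in the scene. Friction and masses are not known exactly. Their poses are not given: they have to be found in the camera images.
- tuner: antenna tuner: grey case 300 x 300 mm, 65 mm high, that does not move on the desk; origin at the centre of its underside, x from its front (meter and knobs, towards the robot) to its back. On its flat top are a light dial with dark scale marks every 5 degrees (longer every 15) and, in the middle, a dark steel ring with a lever
- dial_center (a point): centre of the dial on the tuner's top face, 65 mm above the desk, on the ring's vertical turning axis. The ring has a radius of 56 mm and stands 14 mm high; a flat lever arm leaves it radially and ends in a thin pointer over the scale
- ring (a joint): angle of the ring and its lever, rad. 0: the lever points from the dial centre to the tuner's front (its -x); positive is counter-clockwise from above (the lever points at tuner yaw + pi + value). Stops at -1.55 and 1.55. Starts at a negative value, clockwise of the rider. Stays where left, does not coast; takes about 2 N sideways at the handle
- handle (a point): middle of the top of the lever's handle, 85 mm from the dial axis and 46 mm above the tuner's top. The handle is an upright black-sided block: 34 mm long radially, 18 mm thick across, reaching from 12 to 46 mm above the tuner's top, standing on the lever arm (16 mm wide, its top 12 mm above the tuner's top)
- pointer_tip (a point): end of the lever's pointer, 117 mm from the dial axis, 9 mm above the tuner's top
- rider (a joint): angle of the rider on the dial's edge, rad, same zero and sense as ring. It is stiff to slide (about 6 N) and must be left where it is
- rider_tip (a point): tip of the rider's tooth, 117 mm from the dial axis, 9 mm above the tuner's top: the pointer's tip meets this very point when the lever is set. The rider is a small steel block (18 x 16 mm, its top 12 mm above the tuner's top) clipped over the outer edge of the scale 127 to 145 mm from the dial axis, with a pointed tooth towards the centre
- key: telegraph key: dark steel base 150 x 76 x 16 mm, 1.2 kg, standing loose on the desk left or right of the tuner; origin at the centre of the underside, x along its length from the knob's end to the terminals' end
- key_arm (a joint): tilt of the key's arm, rad: 0 up (at rest), 0.12 fully down on its stop; a spring returns it (about 2 N to start it, 5 N fully down)
- key_top (a point): centre of the top of the key's flat round black knob (36 mm across, 10 mm thick), about 60 mm above the desk, 48 mm from the key's origin towards its -x end. It goes down about 7 mm
- grip_a: side cheek of the handle (34 x 6 x 34 mm) on the clockwise side, the side to push on to turn the lever counter-clockwise; origin at its centre, 85 mm from the dial axis, 29 mm above the tuner's top
- grip_b: the same cheek on the other, counter-clockwise side of the handle. The two are 6 mm apart: pressing on both together counts as gripping
- desk_mic: silver desk microphone on a round foot, 95 mm across and 145 mm high; loose
- mug: light mug, 80 mm across, 90 mm high; loose
- screwdriver: screwdriver lying on the desk; loose
- crystal: plain metal can 22 mm across and 34 mm high standing on the far left corner of the tuner's top; loose
- jar: closed glass jar 60 mm across, 80 mm high; loose
Not all that is in view belongs to the job. What is shaped like the key but purple is not meant.

How it is judged:
By the outcome, as a careful person would: the job done as asked, in the order asked, and still so for the second after the job is handed in, with the robot touching nothing.
It also fails if it takes over 48 s, if anything falls off the work surface, if the arm or the gripper's body presses on something with over 40 N, if the wrist force passes 120 N, or if a joint passes its speed limit or range.

## Working session

There is one attempt and no reset: what is moved stays moved. The work goes in short steps, Python scripts to look and compute and a tool call to move; the robot and the scene stay as the last step left them, time stands still between calls to the robot, and variables do not carry over. Pictures are saved under pics/ and viewed, and the job is handed in when it is done.

Besides the shell and the picture viewer there is one more tool, called after "Call:" as name(argument=value, ...) on one line, values as JSON. jog_arm: Moves the arm, as the interface text tells. Its arguments: {"type":"object","properties":{"deltas":{"type":"array"},"jaw":{"type":"number"},"squeeze":{"type":"number"}},"required":["deltas"]}

```bash
ls; mkdir -p pics
python3 - <<'E'
from cell import ctrl, eyes, job
import cv2,numpy as np
s=ctrl.observe();print({k:np.round(v,3) for k,v in s.items()})
for n in ["top","side"]:
    p,d=eyes.get_image(n);cv2.imwrite(f"pics/{n}0.png",p[:,:,::-1]);np.save(f"pics/{n}0.npy",d)
    c=eyes.get_calibration(n);print(n,c)
print(eyes.get_calibration("wrist"))
E
```

```text
pics
{'time_s': np.float64(0.0), 'joints': array([ 1.228,  0.277,  1.506,  0.   ,  1.361, -0.121]), 'joint_velocities': array([-0.   , -0.001, -0.   ,  0.001, -0.001, -0.002]), 'joint_efforts': array([-1.0000e-03, -4.1678e+01, -2.4582e+01,  0.0000e+00,  1.1000e-02,
       -0.0000e+00]), 'ee_pos': array([0.126, 0.56 , 0.255]), 'ee_rot': array([-3.14, -0.  ,  2.92]), 'force': array([-0.033, -0.021, -0.339]), 'torque': array([ 0.047,  0.008, -0.018]), 'width': np.float64(1.001)}
top {'mtx': array([[473.09822331,   0.        , 257.40136469],
       [  0.        , 473.09822331, 195.27047292],
       [  0.        ,   0.        ,   1.        ]]), 'k1': -0.01815343740676837, 'rvec': array([ 2.1582277 , -2.15110348,  0.16730578]), 'tvec': array([0.06242076, 0.50855647, 1.29245822])}
side {'mtx': array([[461.08565247,   0.        , 259.80003838],
       [  0.        , 461.08565247, 194.85189359],
       [  0.        ,   0.        ,   1.        ]]), 'k1': -0.04380977066749887, 'rvec': array([ 2.1824049 , -0.8879344 ,  0.37811191]), 'tvec': array([-0.29213231,  0.33040864,  1.18407388])}
{'mtx': array([[270.47172658,   0.        , 253.72980864],
       [  0.        , 270.47172658, 191.44832779],
       [  0.        ,   0.        ,   1.        ]]), 'k1': -0.010692235614725749, 'hand_eye': array([[ 6.21921269e-04, -9.58027926e-01, -2.86674216e-01,
         7.26721840e-02],
       [ 9.99999776e-01,  5.24544350e-04,  4.16476220e-04,
         4.75030608e-04],
       [-2.48622509e-04, -2.86674410e-01,  9.58028038e-01,
        -1.17383067e-01],
       [ 0.00000000e+00,  0.00000000e+00,  0.00000000e+00,
         1.00000000e+00]])}
```

View pics/top0.png

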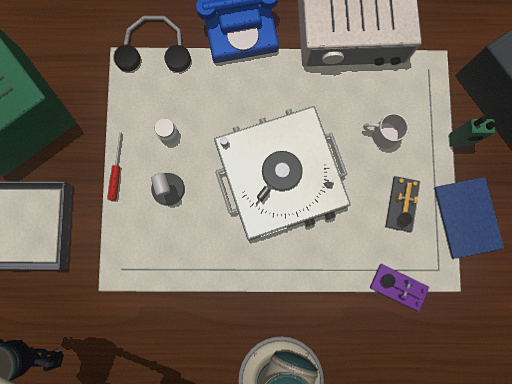

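View pics/side0.png

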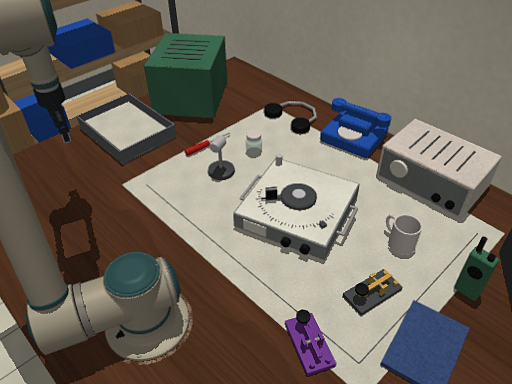

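```bash
cat > h.py <<'E'
import cv2,numpy as np
from scipy.spatial.transform import Rotation as R
from cell import ctrl,eyes,job
def cam(n,pose=None):
    c=eyes.get_calibration(n)
    if n=="wrist":
        p,e=pose
        T=np.eye(4);T[:3,:3]=R.from_euler('xyz',e).as_matrix();T[:3,3]=p
        M=T@c["hand_eye"]; Rc=M[:3,:3];o=M[:3,3]
    else:
        Rw=cv2.Rodrigues(c["rvec"])[0];Rc=Rw.T;o=-Rw.T@c["tvec"]
    return c["mtx"],c["k1"],Rc,o
def ray(C,px):
    K,k1,Rc,o=C
    u=cv2.undistortPoints(np.array([[px]],float),K,np.array([k1,0,0,0.]))[0,0]
    return o,Rc@np.array([u[0],u[1],1])
def onz(C,px,z):
    o,d=ray(C,px);return o+d*(z-o[2])/d[2]
def proj(C,X):
    K,k1,Rc,o=C
    q=Rc.T@(np.asarray(X)-o);s=q[:2]/q[2];s=s*(1+k1*(s@s));return K[:2,:2]@s+K[:2,2]
E
python3 - <<'E'
import cv2
a=cv2.imread('pics/top0.png')
cv2.imwrite('pics/tc.png',cv2.resize(a[95:250,205:360],None,fx=3.8,fy=3.8,interpolation=cv2.INTER_CUBIC))
cv2.imwrite('pics/tk.png',cv2.resize(a[165:315,365:435],None,fx=4,fy=4,interpolation=cv2.INTER_CUBIC))
E
```

```text
(no output)
```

View pics/tc.png

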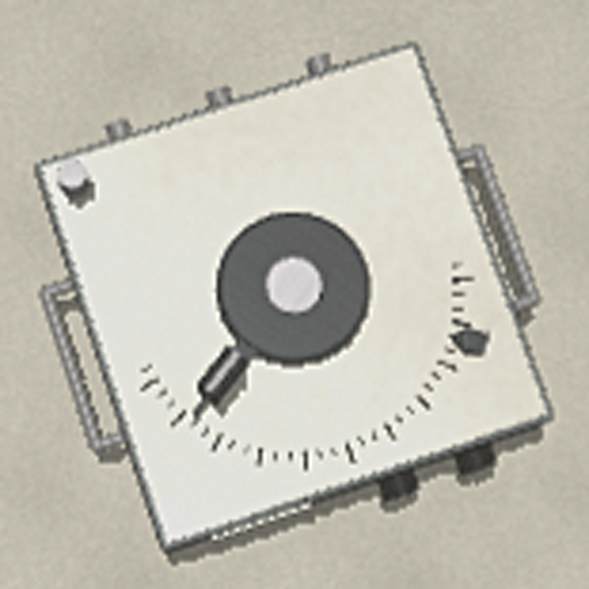

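View pics/tk.png

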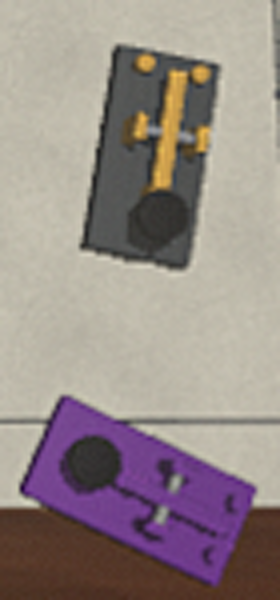

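Run:
```python
from h import *
C=cam("top")
f=lambda x,y:((x+.5)/3.8-.5+205,(y+.5)/3.8-.5+95)
cs=[onz(C,f(*p),.065) for p in [(38,163),(413,43),(552,416),(165,548)]]
for c in cs:print(c)
m=np.mean(cs,0);print('ctr',m,[np.linalg.norm(cs[i]-cs[i-1]) for i in range(4)])
print('ring',onz(C,f(293,288),.079))
v=(cs[0]+cs[1]-cs[2]-cs[3]);yaw=np.arctan2(v[1],v[0]);v2=cs[0]+cs[3]-cs[1]-cs[2];print('yaw',yaw,np.arctan2(v2[1],v2[0])-np.pi/2)
for n,p in [('ptr',(196,414)),('rider',(449,340))]:
  q=onz(C,f(*p),.074);w=q-m;a=(np.arctan2(w[1],w[0])-yaw-np.pi+np.pi)%(2*np.pi)-np.pi
  print(n,q,np.hypot(*w[:2]),a,np.degrees(a))
k=((160+.5)/4-.5+365,(216.5)/4-.5+165)
print('knob',onz(C,k,.06))
g=lambda x,y:((x+.5)/4-.5+365,(y+.5)/4-.5+165)
ks=[onz(C,g(*p),.016) for p in [(116,45),(217,66),(186,268),(82,248)]]
print(ks,np.mean(ks,0))
a=(ks[0]+ks[1]-ks[2]-ks[3]);print('keyyaw',np.arctan2(a[1],a[0]),[np.linalg.norm(ks[i]-ks[i-1]) for i in range(4)])
kk=np.mean(ks,0)-.048*a/np.linalg.norm(a);print(kk)
```

```text
[0.66635003 0.18421553 0.065     ]
[ 0.75988612 -0.09298676  0.065     ]
[ 0.48074527 -0.18957534  0.065     ]
[0.38486369 0.0895548  0.065     ]
ctr [ 0.57296128 -0.00219794  0.065     ] [np.float64(0.2969767888351417), np.float64(0.29255787574110986), np.float64(0.2953793581193255), np.float64(0.29513879538474347)]
ring [ 0.57114017 -0.00174299  0.079     ]
yaw 0.32875515100105485 0.32816484762976117
ptr [0.48005463 0.06781828 0.074     ] 0.11633536518202492 -0.9745684445364957 -55.838658718570656
rider [ 0.53455149 -0.11449031  0.074     ] 0.11867977373499787 0.9124647403171195 52.2803785746716
knob [ 0.44168604 -0.34097678  0.06      ]
[array([ 0.56925929, -0.32861201,  0.016     ]), array([ 0.554284  , -0.40131329,  0.016     ]), array([ 0.40884362, -0.37248278,  0.016     ]), array([ 0.42284205, -0.29872691,  0.016     ])] [ 0.48880724 -0.35028375  0.016     ]
keyyaw -0.19852890807897525 [np.float64(0.14943603606263553), np.float64(0.07422759428905511), np.float64(0.14827037207403673), np.float64(0.07507252483935715)]
[ 0.44175007 -0.34081684  0.016     ]
```

Call:
jog_arm(deltas=[[3,-3.5,0,-8],[6,-7,0,-16],[9,-10.5,0,-24],[12,-14,0,-32],[15,-17.5,0,-40],[18,-21,0,-48],[21,-24.5,0,-56],[24,-28,0,-64],[27,-31.5,0,-72],[30,-35,0,-80],[33,-38.5,0,-88],[36,-42,0,-96],[38.5,-45,0,-104],[39.5,-47,0,-110],[40.2,-47.9,0,-114],[40.2,-47.9,0,-114],[40.2,-47.9,0,-114],[40.2,-47.9,0,-114]], jaw=-1)

```text
time_s: 1.9
ee_pos: [0.5276, 0.0823, 0.2554]
ee_rot: [-3.139, -0.0, 0.932]
force: [0.2, 0.2, -0.7]
width: -0.002
```

Run:
```python
from h import *
s=ctrl.observe();print(s["time_s"],s["ee_pos"],s["ee_rot"],s["width"],s["force"],s["joints"])
for n in ["wrist"]:
    p,d=eyes.get_image(n);cv2.imwrite(f"pics/{n}1.png",p[:,:,::-1])
```

```text
1.9 [0.52762162 0.08225342 0.25539065] [-3.13907718e+00 -2.90837029e-05  9.31956524e-01] -0.0016038358673842756 [ 0.17484791  0.18656635 -0.69921825] [0.02331092 0.21557432 1.59084202 0.00161332 1.33714261 0.6617756 ]
```

View pics/wrist1.png

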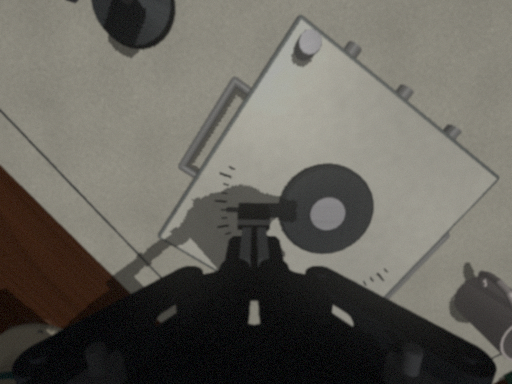

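Run:
```python
from h import *
s=ctrl.observe()
C=cam("wrist",(s["ee_pos"],s["ee_rot"]))
print('handle',onz(C,(258,211),.111)); print('ring',onz(C,(328,213),.079))
t=np.array(s["ee_pos"]); print(proj(C,t-[0,0,.025]),proj(C,t-[0,0,.135]))
for p in [(-.011,-.0145),(.011,.0145)]:
    R0=R.from_euler('xyz',s["ee_rot"]).as_matrix(); print(proj(C,t+R0@np.array([*p,.025])))
print(proj(C,[.528,.082,.111]))
```

```text
handle [0.51567637 0.05908382 0.111     ]
ring [ 0.57271113 -0.00136195  0.079     ]
[253.53788663 242.46937679] [253.90984548 189.57660655]
[229.05282184 259.14520541]
[278.8487019  225.07529013]
[254.3851668 187.0053097]
```

Run:
```python
import cv2
a=cv2.imread('pics/wrist1.png')
b=cv2.convertScaleAbs(a[150:290,180:380],alpha=2,beta=10)
cv2.imwrite('pics/w1c.png',cv2.resize(b,None,fx=4,fy=4,interpolation=cv2.INTER_CUBIC))
```

```text
(no output)
```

View pics/w1c.png

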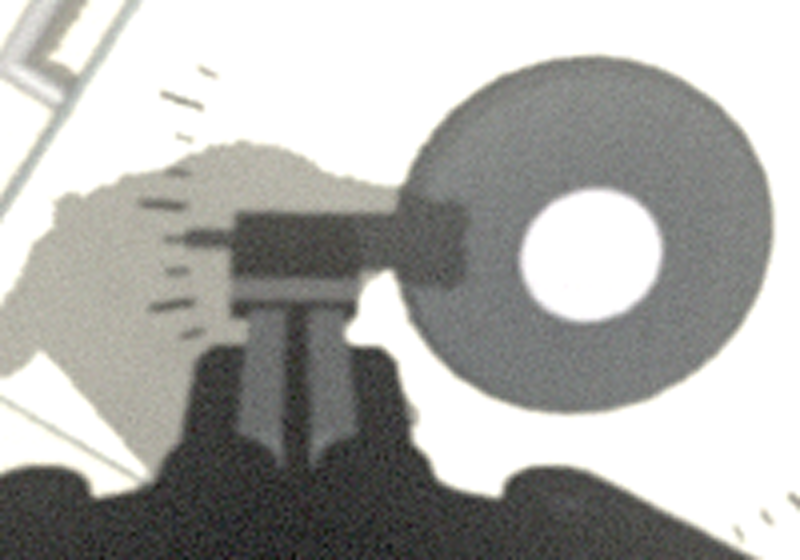

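Call:
jog_arm(deltas=[[0,0,-4,0],[0,0,-8,0],[0,0,-11.5,0],[0,0,-13.5,0],[0,0,-13.9,0],[0,0,-13.9,0]])

```text
time_s: 2.55
ee_pos: [0.5274, 0.0829, 0.1164]
ee_rot: [-3.139, 0.0, 0.933]
force: [1.0, 0.3, 0.6]
width: -0.0
```

Run:
```python
from h import *
s=ctrl.observe();print(s["time_s"],s["ee_pos"],s["ee_rot"])
C=cam("wrist",(s["ee_pos"],s["ee_rot"]))
p,d=eyes.get_image("wrist")
b=cv2.convertScaleAbs(p[100:380,60:460,::-1],alpha=2,beta=10)
cv2.imwrite('pics/w2.png',cv2.resize(b,None,fx=2,fy=2))
p,d=eyes.get_image("side")
cv2.imwrite('pics/s2.png',cv2.resize(p[100:270,200:400,::-1],None,fx=3,fy=3,interpolation=2))
# plan arc
c=np.array([.572,-.002]);yaw=.3285
for off in [.040,.030,.021]:
  pass
```

```text
2.55 [0.52739403 0.08291141 0.11643276] [-3.13879653e+00  2.30652422e-04  9.33253814e-01]
```

View pics/w2.png

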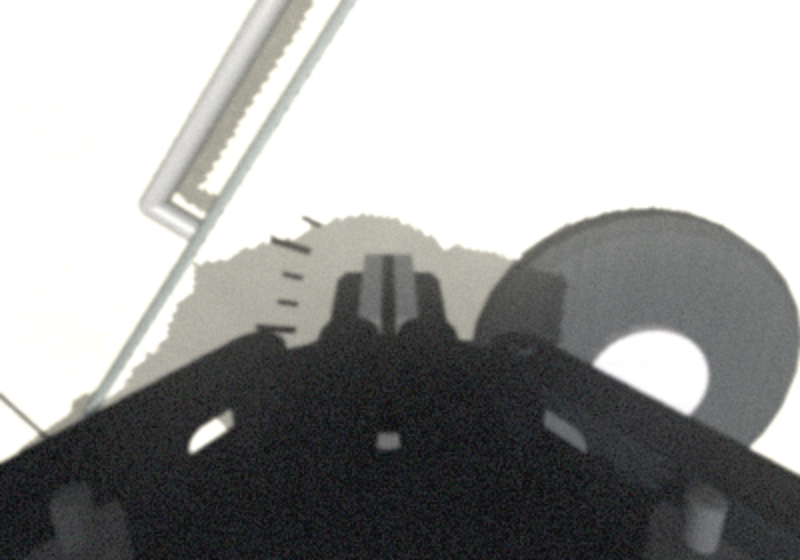

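View pics/s2.png

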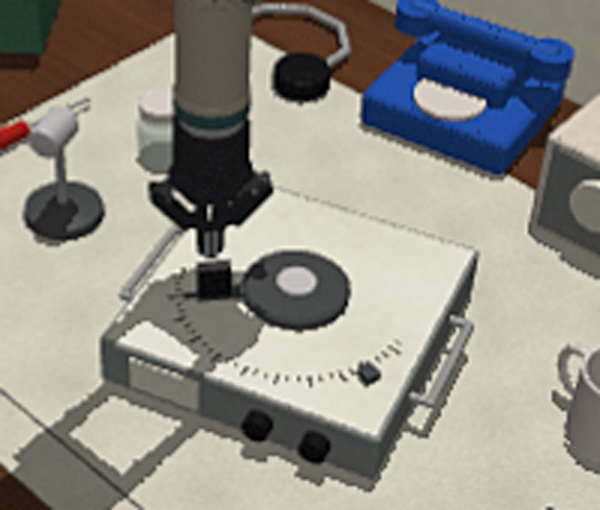

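```bash
cat >> h.py <<'E'
c0=np.array([.572,-.002]);Y=.3285
def pose(th,off=.020,r=.085):
    L=Y+np.pi+np.radians(th);er=np.array([np.cos(L),np.sin(L)]);et=np.array([-er[1],er[0]])
    return c0+r*er-off*et, L-np.pi/2
def rows(ths,off=.020):
    s=ctrl.observe();p=np.array(s["ee_pos"]);y=s["ee_rot"][2]
    out=[]
    for t in ths:
        q,w=pose(t,off);d=(q-p[:2])*100
        out.append([round(float(d[0]),1),round(float(d[1]),1),0,round(float(np.degrees((w-y+np.pi)%(2*np.pi)-np.pi)))])
    print(out)
E
python3 - <<'E'
from h import *
rows([-64,-60,-56,-52,-48,-44,-40,-36,-32,-28,-24,-20,-16,-12,-8,-4,-4])
E
```

```text
[[-0.2, -1.0, 0, -9], [-0.8, -1.4, 0, -5], [-1.2, -1.7, 0, -1], [-1.7, -2.1, 0, 3], [-2.1, -2.6, 0, 7], [-2.5, -3.0, 0, 11], [-2.9, -3.5, 0, 15], [-3.2, -4.1, 0, 19], [-3.5, -4.6, 0, 23], [-3.7, -5.1, 0, 27], [-4.0, -5.7, 0, 31], [-4.1, -6.3, 0, 35], [-4.3, -6.9, 0, 39], [-4.3, -7.5, 0, 43], [-4.4, -8.1, 0, 47], [-4.4, -8.7, 0, 51], [-4.4, -8.7, 0, 51]]
```

Call:
jog_arm(deltas=[[-0.4,-0.6,0,0],[-0.8,-1.2,0,0],[-1.2,-1.7,0,0],[-1.7,-2.1,0,3],[-2.1,-2.6,0,7],[-2.5,-3.0,0,11],[-2.9,-3.5,0,15],[-3.2,-4.1,0,19],[-3.5,-4.6,0,23],[-3.7,-5.1,0,27],[-4.0,-5.7,0,31],[-4.1,-6.3,0,35],[-4.3,-6.9,0,39],[-4.3,-7.5,0,43],[-4.4,-8.1,0,47],[-4.4,-8.7,0,51],[-4.4,-8.7,0,51]])

```text
time_s: 4.35
ee_pos: [0.4847, -0.005, 0.1184]
ee_rot: [3.141, -0.002, 1.821]
force: [0.4, 0.3, -0.1]
width: -0.002
```

Run:
```python
from h import *
s=ctrl.observe();print(s["time_s"],s["ee_pos"],s["ee_rot"],s["force"],s["joints"])
p,d=eyes.get_image("side")
cv2.imwrite('pics/s3.png',cv2.resize(p[100:270,200:400,::-1],None,fx=3,fy=3,interpolation=2))
p,d=eyes.get_image("top")
cv2.imwrite('pics/t3.png',cv2.resize(p[95:250,205:360,::-1],None,fx=3.8,fy=3.8,interpolation=cv2.INTER_CUBIC))
rows([0,4,8,12,16,20,24,28,32,36,40,43,44,45,45])
```

```text
4.35 [ 0.48468771 -0.00496984  0.11837682] [ 3.14058512e+00 -1.60908575e-03  1.82146576e+00] [ 0.4363629   0.31368699 -0.0540715 ] [-0.15525244  0.26534841  1.90214715  0.00226856  0.97380801 -0.40719607]
[[0.1, -0.6, 0, 4], [0.2, -1.2, 0, 8], [0.3, -1.8, 0, 12], [0.4, -2.4, 0, 16], [0.6, -2.9, 0, 20], [0.9, -3.5, 0, 24], [1.2, -4.0, 0, 28], [1.5, -4.6, 0, 32], [1.8, -5.1, 0, 36], [2.2, -5.5, 0, 40], [2.7, -6.0, 0, 44], [3.0, -6.3, 0, 47], [3.1, -6.4, 0, 48], [3.2, -6.5, 0, 49], [3.2, -6.5, 0, 49]]
```

View pics/s3.png

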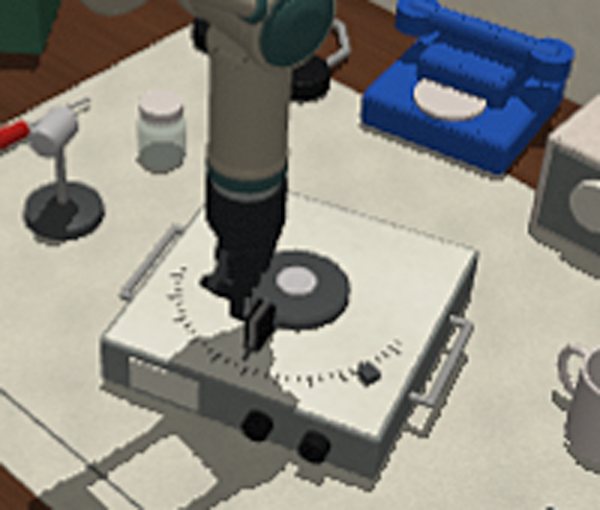

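View pics/t3.png

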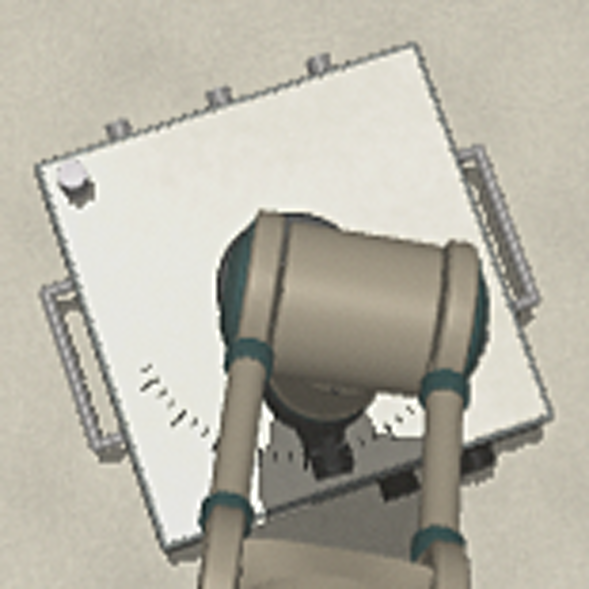

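Call:
jog_arm(deltas=[[0.1,-0.6,-0.1,4],[0.2,-1.2,-0.2,8],[0.3,-1.8,-0.2,12],[0.4,-2.4,-0.2,16],[0.6,-2.9,-0.2,20],[0.9,-3.5,-0.2,24],[1.2,-4.0,-0.2,28],[1.5,-4.6,-0.2,32],[1.8,-5.1,-0.2,36],[2.2,-5.5,-0.2,40],[2.7,-6.0,-0.2,44],[3.0,-6.3,-0.2,47],[3.1,-6.4,-0.2,48],[3.1,-6.4,-0.2,48]])

```text
time_s: 5.85
ee_pos: [0.5147, -0.0684, 0.1159]
ee_rot: [-3.141, -0.003, 2.658]
force: [-0.9, 1.1, 1.1]
width: 0.002
```

Run:
```python
from h import *
s=ctrl.observe();print(s["time_s"],s["ee_pos"],s["ee_rot"],s["force"])
p,d=eyes.get_image("side");cv2.imwrite('pics/s4raw.png',p[:,:,::-1])
cv2.imwrite('pics/s4.png',cv2.resize(p[180:260,250:370,::-1],None,fx=6,fy=6,interpolation=2))
p,d=eyes.get_image("wrist")
b=cv2.convertScaleAbs(p[:,:,::-1],alpha=2,beta=10)
cv2.imwrite('pics/w4.png',b)
```

```text
5.85 [ 0.51467309 -0.06844786  0.11585049] [-3.14111474e+00 -3.01501605e-03  2.65754242e+00] [-0.87177099  1.08747052  1.0951326 ]
```

View pics/s4.png

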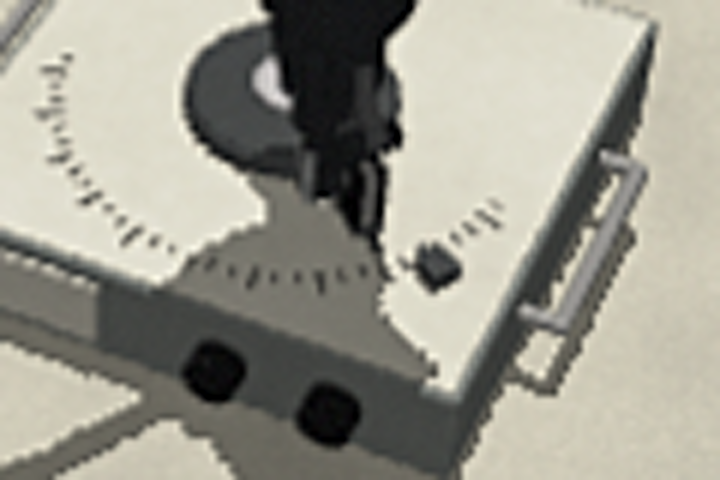

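View pics/w4.png

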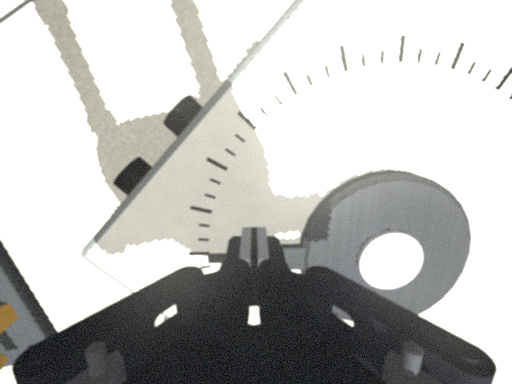

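```bash
cat >> h.py <<'E'
def ang(q,c=c0):
    w=np.asarray(q)[:2]-c;return np.degrees((np.arctan2(w[1],w[0])-Y)%(2*np.pi)-np.pi),np.hypot(*w)
E
python3 - <<'E'
from h import *
C=cam("side");g=lambda x,y:((x+.5)/6-.5+250,(y+.5)/6-.5+180)
for n,p in [('ptr',(380,278)),('tooth',(404,262)),('ridercorner',(437,245))]:
  q=onz(C,g(*p),.074);print(n,q,ang(q))
s=ctrl.observe();W=cam("wrist",(s["ee_pos"],s["ee_rot"]))
for p,z in [((196,253),.065),((200,209),.065),((216,163),.065),((246,120),.065),((203,257),.074)]:
  q=onz(W,p,z);print(q,ang(q))
print(ang(onz(W,(391,261),.079)),onz(W,(391,261),.079))
a=cv2.imread('pics/w4.png');cv2.imwrite('pics/w4c.png',cv2.resize(a[190:280,160:320],None,fx=5,fy=5,interpolation=2))
E
```

```text
ptr [ 0.50833944 -0.11636598  0.074     ] (np.float64(42.076317378052224), np.float64(0.13089019799184862))
tooth [ 0.5246055  -0.11754917  0.074     ] (np.float64(48.87649800245814), np.float64(0.12489134870304615))
ridercorner [ 0.54470219 -0.12138188  0.074     ] (np.float64(58.298537112213), np.float64(0.12246306698993022))
[ 0.51589916 -0.11387129  0.065     ] (np.float64(44.54563934083797), np.float64(0.1251498701831708))
[ 0.48915996 -0.09458585  0.065     ] (np.float64(29.35814359018415), np.float64(0.1242361169782297))
[ 0.46735601 -0.06978735  0.065     ] (np.float64(14.11310596290181), np.float64(0.12468155137813128))
[ 0.4530128 -0.0406737  0.065    ] (np.float64(-0.8162574553758489), np.float64(0.12511437714287676))
[ 0.51712004 -0.10703739  0.074     ] (np.float64(43.59215778251954), np.float64(0.11851018832228727))
(np.float64(-140.86643526288256), np.float64(0.0039595598734099065)) [0.57410087 0.00135626 0.079     ]
```

View pics/w4c.png

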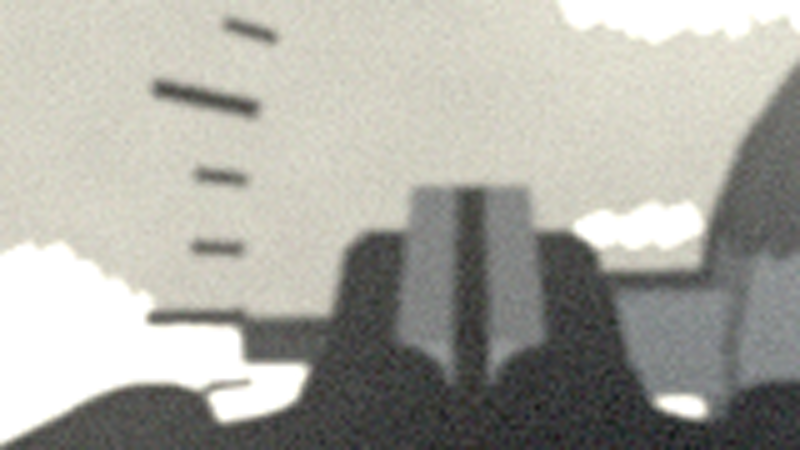

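Call:
jog_arm(deltas=[[-1.5,0.8,0,0],[-3,1.6,0.5,0],[-4.5,2.4,4,0],[-6,3.2,8,0],[-7,3.7,11,0],[-7,3.7,12,0],[-7,3.7,12,0]])

```text
time_s: 6.65
ee_pos: [0.4455, -0.0315, 0.2376]
ee_rot: [3.141, 0.002, 2.658]
force: [-0.2, -0.9, 1.0]
width: -0.001
```

Run:
```python
from h import *
s=ctrl.observe();print(s["time_s"],s["ee_pos"],s["ee_rot"],s["force"])
p,d=eyes.get_image("wrist")
np.save('pics/w5pose.npy',np.r_[s["ee_pos"],s["ee_rot"]]);cv2.imwrite('pics/w5raw.png',p[:,:,::-1])
b=cv2.convertScaleAbs(p[:,:,::-1],alpha=1.5,beta=10)
cv2.imwrite('pics/w5.png',b)
cv2.imwrite('pics/w5c.png',cv2.resize(b[160:280,140:300],None,fx=5,fy=5,interpolation=2))
p,d=eyes.get_image("top");cv2.imwrite('pics/t5raw.png',p[:,:,::-1])
cv2.imwrite('pics/t5.png',cv2.resize(p[95:250,205:360,::-1],None,fx=3.8,fy=3.8,interpolation=cv2.INTER_CUBIC))
```

```text
6.65 [ 0.44550349 -0.03154503  0.23759431] [3.14107238e+00 2.40964396e-03 2.65800454e+00] [-0.17292939 -0.93032232  0.96267436]
```

View pics/w5.png

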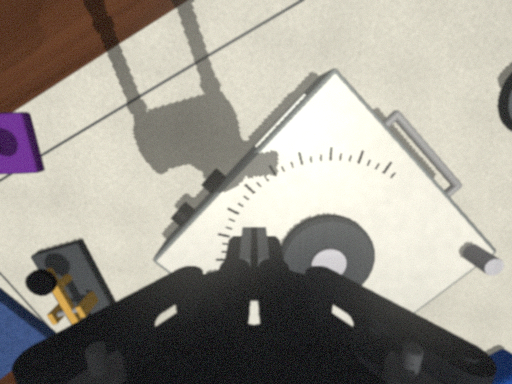

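View pics/w5c.png

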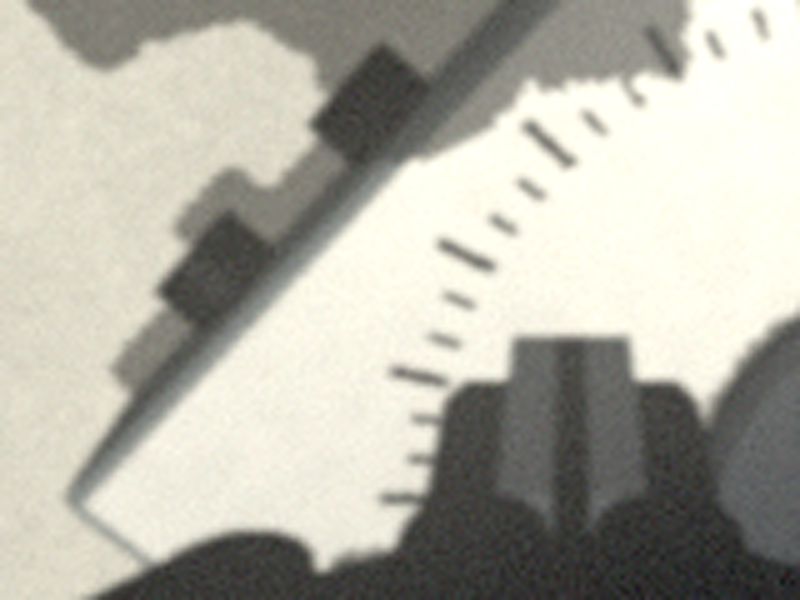

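View pics/t5.png

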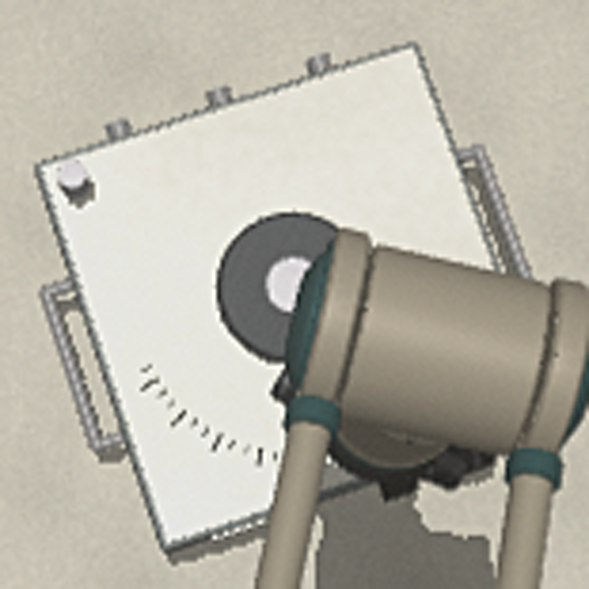

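Call:
jog_arm(deltas=[[3,-2.5,0,0],[6,-5,0,0],[9,-8,-1.5,0],[10,-9.2,-3,0],[10,-9.2,-3.7,0],[10,-9.2,-3.7,0]])

```text
time_s: 7.35
ee_pos: [0.5421, -0.1225, 0.1949]
ee_rot: [-3.14, -0.011, 2.657]
force: [-0.9, 0.2, 0.1]
width: -0.001
```

Run:
```python
from h import *
s=ctrl.observe();print(s["time_s"],s["ee_pos"],s["ee_rot"],s["force"])
p,d=eyes.get_image("wrist")
np.save('pics/w6pose.npy',np.r_[s["ee_pos"],s["ee_rot"]]);cv2.imwrite('pics/w6raw.png',p[:,:,::-1])
b=cv2.convertScaleAbs(p[:,:,::-1],alpha=1.5,beta=10)
cv2.imwrite('pics/w6.png',b)
cv2.imwrite('pics/w6c.png',cv2.resize(b[120:240,200:360],None,fx=5,fy=5,interpolation=2))
```

```text
7.35 [ 0.54211912 -0.1225241   0.19489058] [-3.14011341 -0.01119035  2.6569026 ] [-0.85927125  0.15118453  0.08886665]
```

View pics/w6.png

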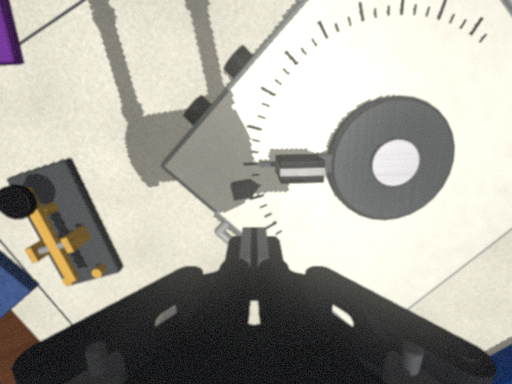

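View pics/w6c.png

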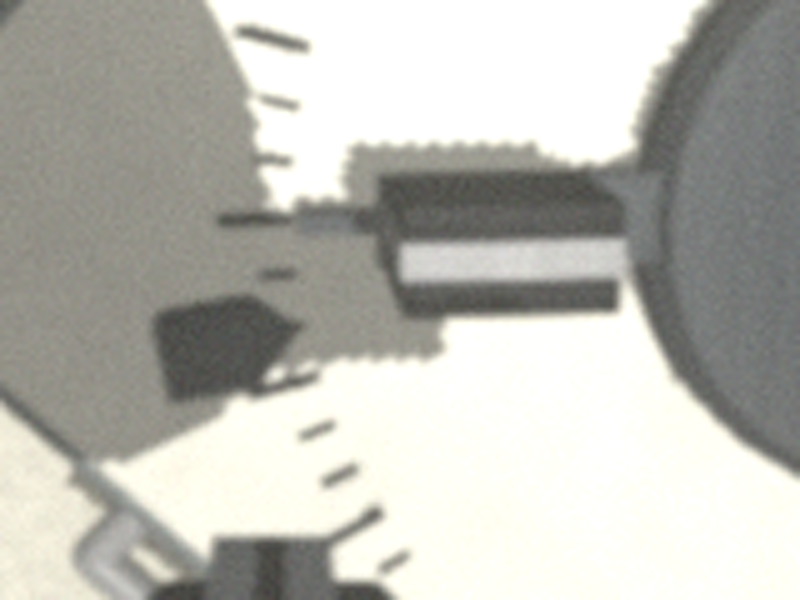

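Run:
```python
from h import *
P=np.load('pics/w6pose.npy');W=cam("wrist",(P[:3],P[3:]))
g=lambda x,y:((x+.5)/5-.5+200,(y+.5)/5-.5+120)
hub=onz(W,(391.5,157.5),.079);print('ring ctr',hub)
# hub via ring: outline in full picture cols 329..454? rows 96..219
for c in [c0,hub[:2]]:
  print(c)
  for n,p,z in [('30',(272,38),.065),('35',(279,101),.065),('40',(274,159),.065),('45',(255,218),.065),('50',(278,273),.065),('60',(285,384),.065),('65',(318,431),.065),('70',(340,476),.065),('75',(357,525),.065),('ptr',(300,217),.074),('tooth',(302,326),.074)]:
    q=onz(W,g(*p),z);a,r=ang(q,c);print(n,np.round(a,2),round(r,4))
```

```text
ring ctr [5.67105043e-01 4.43367169e-04 7.90000000e-02]
[ 0.572 -0.002]
30 29.22 0.1237
35 34.22 0.1202
40 39.24 0.1198
45 44.43 0.123
50 49.47 0.1194
60 59.73 0.1223
65 65.0 0.1193
70 69.94 0.1191
75 75.07 0.121
ptr 43.62 0.1149
tooth 53.58 0.1162
[5.67105043e-01 4.43367169e-04]
30 31.69 0.1223
35 36.8 0.1193
40 41.85 0.1194
45 46.98 0.1231
50 52.08 0.12
60 62.18 0.1238
65 67.42 0.1213
70 72.28 0.1215
75 77.26 0.1239
ptr 46.35 0.1149
tooth 56.23 0.1172
```

Run:
```python
from h import *
s=ctrl.observe();p=s["ee_pos"];print(p)
rows([44],.045)
a=np.array([.5147,-.0684])-c0
for d in [9,9.8]:
  t=np.radians(d);q=c0+[a[0]*np.cos(t)-a[1]*np.sin(t),a[0]*np.sin(t)+a[1]*np.cos(t)];print(d,q,2.6575+t)
print(pose(44),pose(44,.045))
```

```text
[ 0.54253394 -0.12235396  0.19629813]
[[-4.9, 6.5, 0, 1]]
9 [ 0.52579271 -0.0765462 ] 2.81457963267949
9.8 [ 0.52683804 -0.07718409] 2.8285422666954445
(array([ 0.51538348, -0.06847984]), np.float64(2.6672411976724018)) (array([ 0.49314375, -0.0570608 ]), np.float64(2.6672411976724018))
```

Call:
jog_arm(deltas=[[-2.5,3.3,0,0],[-4.9,6.5,0,0],[-4.9,6.5,-1,0],[-4.9,6.5,-4,0],[-4.9,6.5,-7,0],[-4.9,6.5,-8,0],[-4.9,6.5,-8,0]])

```text
time_s: 8.1
ee_pos: [0.4924, -0.0568, 0.1155]
ee_rot: [-3.14, -0.011, 2.658]
force: [-0.1, 0.8, 0.1]
width: -0.001
```

Run:
```python
from h import *
s=ctrl.observe();p=s["ee_pos"];print(p,s["ee_rot"],s["force"])
for q in [(.5147,-.0684),(.52579,-.07655),(.52684,-.07718)]: print((np.array(q)-p[:2])*100)
```

```text
[ 0.49237803 -0.05681627  0.11552119] [-3.13979858 -0.01123702  2.65811169] [-0.10361989  0.7559506   0.12351282]
[ 2.23219685 -1.15837321]
[ 3.34119685 -1.97337321]
[ 3.44619685 -2.03637321]
```

Call:
jog_arm(deltas=[[0.8,-0.4,0,0],[1.5,-0.8,0,0],[2.2,-1.1,0,0],[2.6,-1.4,0,3],[3.0,-1.7,0,6],[3.2,-1.85,0,8],[3.4,-2.0,0,9],[3.4,-2.0,0,9],[3.4,-2.0,0,9]])

```text
time_s: 9.0
ee_pos: [0.527, -0.0772, 0.1158]
ee_rot: [-3.14, -0.01, 2.815]
force: [-0.3, 0.3, -0.0]
width: -0.001
```

Run:
```python
from h import *
s=ctrl.observe();p=s["ee_pos"];print(p,s["ee_rot"],s["force"])
```

```text
[ 0.52697521 -0.07721012  0.11575771] [-3.13952748 -0.00996367  2.81472856] [-0.31579983  0.33128917 -0.02600033]
```

Call:
jog_arm(deltas=[[-1.5,0.5,0,0],[-3,1,0,0],[-3,1,2,0],[-3,1,5,0],[-3,1,8,0],[-1,-1,8,0],[2,-3.5,8,0],[2.8,-4.8,8,0],[2.8,-4.8,8,0]])

```text
time_s: 9.9
ee_pos: [0.5562, -0.1271, 0.1955]
ee_rot: [-3.139, -0.009, 2.813]
force: [-0.5, 0.8, 0.3]
width: 0.004
```

Run:
```python
from h import *
s=ctrl.observe();print(s["time_s"],s["ee_pos"],s["ee_rot"],s["force"])
p,d=eyes.get_image("wrist")
np.save('pics/w7pose.npy',np.r_[s["ee_pos"],s["ee_rot"]]);cv2.imwrite('pics/w7raw.png',p[:,:,::-1])
b=cv2.convertScaleAbs(p[:,:,::-1],alpha=1.5,beta=10)
cv2.imwrite('pics/w7.png',b)
cv2.imwrite('pics/w7c.png',cv2.resize(b[120:240,200:360],None,fx=5,fy=5,interpolation=2))
```

```text
9.9 [ 0.55616747 -0.12705629  0.19550236] [-3.13876329 -0.00900166  2.81282763] [-0.50785263  0.8174288   0.29834745]
```

View pics/w7c.png

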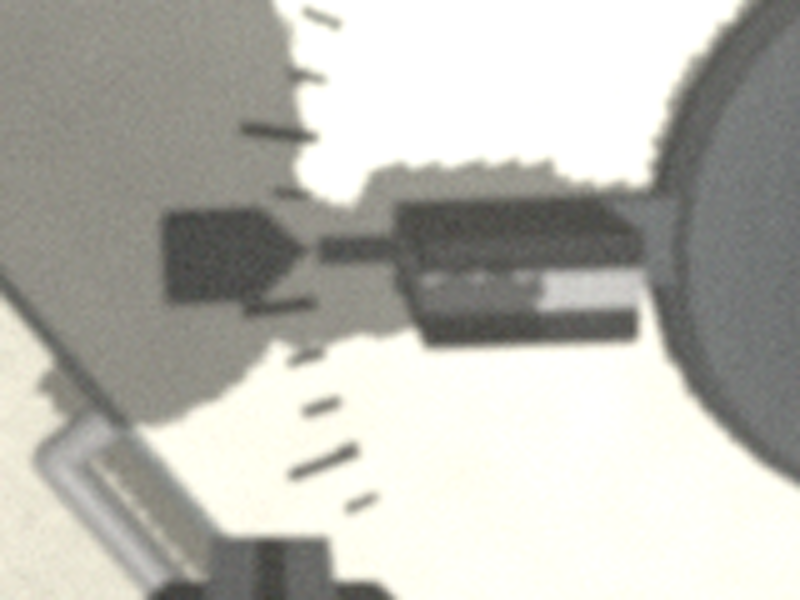

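Run:
```python
from h import *
P=np.load('pics/w7pose.npy');W=cam("wrist",(P[:3],P[3:]))
g=lambda x,y:((x+.5)/5-.5+200,(y+.5)/5-.5+120)
for p in [(318,249),(308,250)]:print(ang(onz(W,g(*p),.074)))
P=np.load('pics/w6pose.npy');W=cam("wrist",(P[:3],P[3:]))
print(onz(W,(17,203),.06))
C=cam("side");print('side',onz(C,(361,290),.06),proj(C,[.4417,-.341,.06]))
s=ctrl.observe();print((np.array([.4417,-.341,.11])-s["ee_pos"])*100)
```

```text
(np.float64(53.526400333760584), np.float64(0.1147136529402699))
(np.float64(53.599299239900766), np.float64(0.11651702202868275))
[ 0.44444164 -0.3368634   0.06      ]
side [ 0.43714963 -0.34391194  0.06      ] [361.15762177 288.30429873]
[-11.30258577 -21.53786477  -8.52503499]
```

Pointer and tooth agree within about 0.1°. The knob's position agrees in three views. Next I move over the key.

Call:
jog_arm(deltas=[[-2,-3.5,0,0],[-4,-7.5,0,0],[-6,-11.5,0,0],[-8,-15.5,0,0],[-10,-19,0,0],[-11.3,-21.5,-2,0],[-11.3,-21.5,-5,0],[-11.3,-21.5,-7.5,0],[-11.3,-21.5,-8.5,0],[-11.3,-21.5,-8.5,0]])

```text
time_s: 10.95
ee_pos: [0.4405, -0.3388, 0.109]
ee_rot: [3.142, -0.015, 2.814]
force: [-0.2, 0.1, 0.4]
width: 0.002
```

Run:
```python
from h import *
s=ctrl.observe();print(s["time_s"],s["ee_pos"],s["ee_rot"],s["force"])
p,d=eyes.get_image("side")
cv2.imwrite('pics/s8.png',cv2.resize(p[220:330,300:420,::-1],None,fx=5,fy=5,interpolation=2))
p,d=eyes.get_image("wrist")
cv2.imwrite('pics/w8.png',cv2.convertScaleAbs(p[:,:,::-1],alpha=1.5,beta=10))
```

```text
10.95 [ 0.44051624 -0.33875978  0.10897761] [ 3.14150075 -0.01521322  2.8136824 ] [-0.16358462  0.13984642  0.44980279]
```

View pics/s8.png

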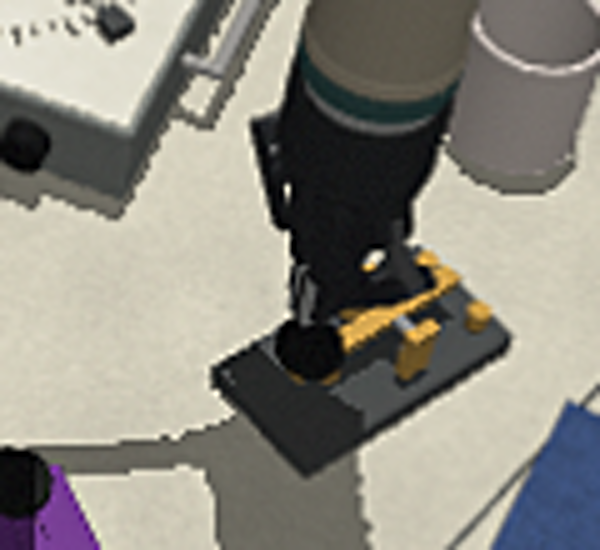

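View pics/w8.png

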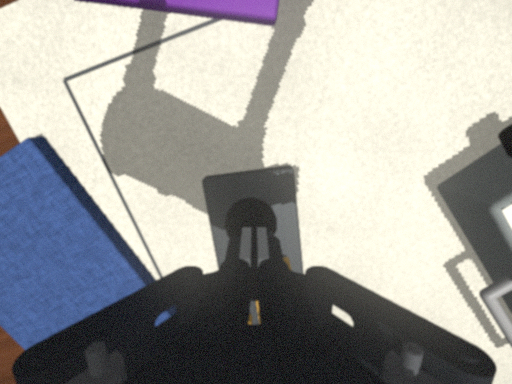

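Call:
jog_arm(deltas=[[0.1,-0.2,-1,0],[0.1,-0.2,-1.9,0],[0.1,-0.2,-2.3,0],[0.1,-0.2,-2.6,0],[0.1,-0.2,-2.8,0],[0.1,-0.2,-2.8,0]])

```text
time_s: 11.65
ee_pos: [0.4423, -0.3419, 0.0831]
ee_rot: [-3.14, -0.012, 2.814]
force: [-2.9, 1.0, 4.7]
width: -0.0
```

Call:
jog_arm(deltas=[[0,0,-0.3,0],[0,0,-0.5,0],[0,0,-0.5,0],[0,0,-0.5,0]])

```text
time_s: 12.05
ee_pos: [0.4413, -0.3417, 0.0787]
ee_rot: [-3.139, -0.014, 2.815]
force: [-4.7, 0.7, 6.8]
width: -0.002
```

Call:
jog_arm(deltas=[[-0.1,0,-0.2,0],[-0.1,0,-0.3,0],[-0.1,0,-0.3,0],[-0.1,0,-0.3,0]])

```text
time_s: 12.45
ee_pos: [0.4411, -0.3417, 0.0782]
ee_rot: [-3.139, -0.012, 2.814]
force: [-2.7, 3.4, 15.7]
width: 0.001
```

Run:
```python
from h import *
s=ctrl.observe();print(s["time_s"],s["ee_pos"],s["ee_rot"],s["force"])
p,d=eyes.get_image("side")
cv2.imwrite('pics/s9.png',cv2.resize(p[220:330,300:420,::-1],None,fx=5,fy=5,interpolation=2))
```

```text
12.45 [ 0.44107068 -0.34174829  0.07824574] [-3.13909355 -0.01162836  2.81421352] [-2.68531198  3.39404104 15.74812177]
```

View pics/s9.png

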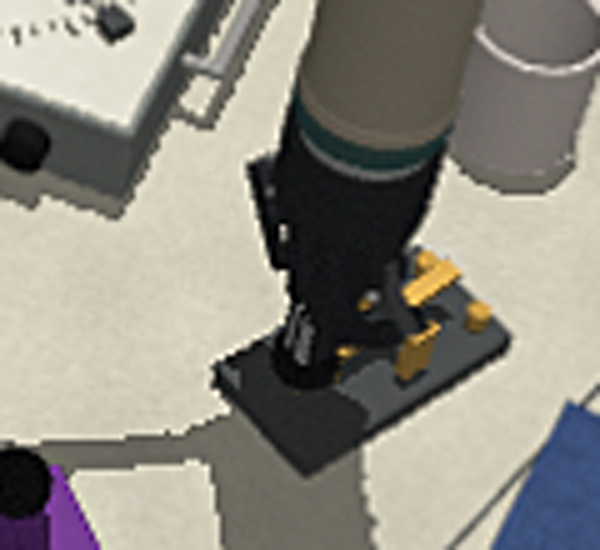

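Call:
jog_arm(deltas=[[0,0,0.5,0],[0,0,1,0],[0,0,2,0],[0,0,5,0],[0,0,9,0],[0,0,13,0],[-4,0,15,0],[-8,0,17,0],[-12,-3,17,0],[-15,-5,17,0],[-15,-5,17,0]])

```text
time_s: 13.6
ee_pos: [0.2878, -0.3939, 0.2488]
ee_rot: [-3.137, -0.012, 2.809]
force: [1.5, 0.7, 0.6]
width: 0.001
```

Run:
```python
from h import *
s=ctrl.observe();print(s["time_s"],s["ee_pos"],s["ee_rot"],s["force"])
for n in ["top","side"]:
    p,d=eyes.get_image(n);cv2.imwrite(f"pics/{n}F.png",p[:,:,::-1])
a=cv2.imread('pics/topF.png')
b=cv2.imread('pics/top0.png')
def dk(i): return cv2.resize(i[165:250,370:440],None,fx=5,fy=5,interpolation=2)
cv2.imwrite('pics/kF.png',np.hstack([dk(b),dk(a)]))
cv2.imwrite('pics/tF.png',cv2.resize(a[95:250,205:360],None,fx=3.8,fy=3.8,interpolation=cv2.INTER_CUBIC))
```

```text
13.6 [ 0.2878339  -0.39386325  0.24879652] [-3.13656225 -0.0124643   2.80936895] [1.53442217 0.72888267 0.56166173]
```

View pics/kF.png

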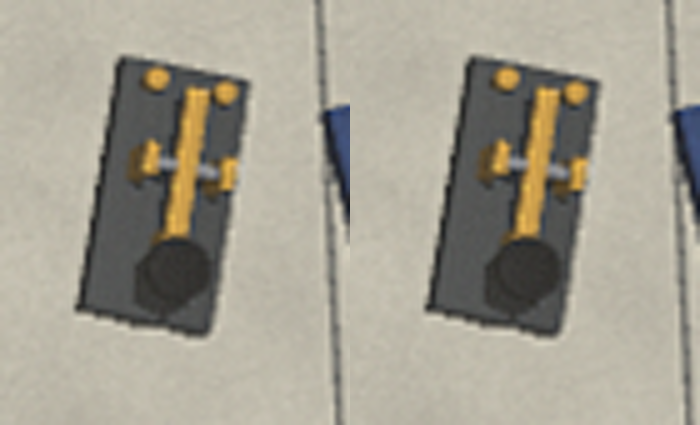

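View pics/tF.png

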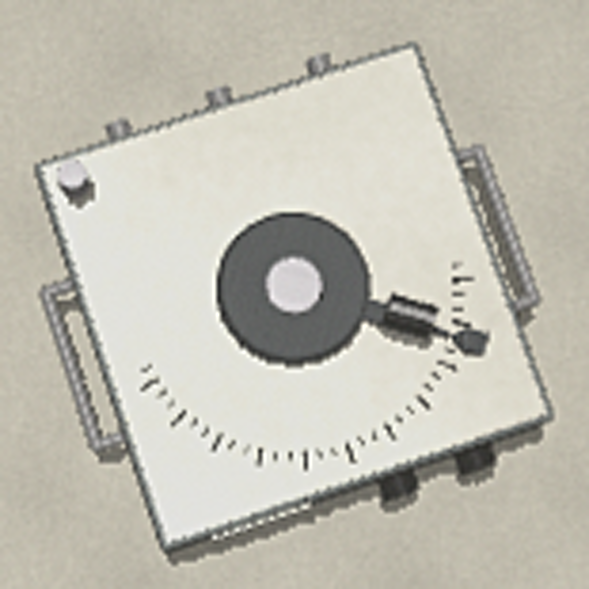

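View pics/sideF.png

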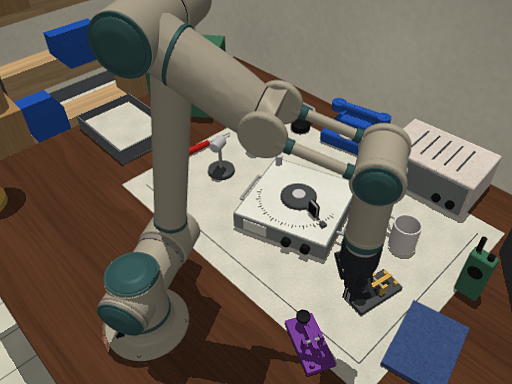

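```bash
python3 -c "
from cell import job;print(job.job_done())"
```

```text
the job is handed in; nothing more can be done
None
```

The tuner is set, the key has been pressed once and released, and the job is handed in at about 14 s on the robot's clock.

- **Lever:** I pushed it counter-clockwise with the shut fingertips in two stages and backed off. The last close wrist view put the pointer at 53.5° and the rider's tooth at 53.6°, well inside the 2.5° allowed.
- **Key:** I then pressed the knob until it stopped moving, at about 16 N, with the fingertips roughly 7 mm below the estimated knob height. I raised the tool straight up, and the final top view shows the knob back up.
- **Rest of the desk:** The top views from before and after show the key and rider where they were. The final pictures show nothing else moved, and the arm is clear of everything.
- **Disagreements:** The first top view put the tooth at 52.3° and a side view at about 49°. I relied on the close wrist view because its readings of the scale marks were within 1° of their true values. During the press the wrist also read 3–5 N sideways, but the key did not visibly shift.

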